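Serve a choux bun with the tongs

ROBOT

A 7-joint arm with a two-finger parallel gripper is mounted at the origin on the work surface. World frame = base frame: x ahead of the robot, y to its left, z up, the work surface at z = 0. Lengths are in m, angles in rad, forces in N, time in s.
With the tool pointing down it reaches from about 0.425 to 0.875 m from the base axis. Payload 4.7 kg.
Tool frame: the origin (TCP) lies on the centre line of the jaws, within the pads' length; the fingertips stand 14 mm ahead of it and the grasp point (between the pads) lies 5 mm behind it; z points along the fingers, x is the direction in which the jaws open and shut, and the axes are right-handed (so a half turn about z gives the same grasp; the last joint's range is limited). The gripper opens to 87 mm and grips with 3 to 60 N. Pads are 19 mm wide; open, the fingers measure 117 mm over their backs; the gripper's body (75 mm by 190 mm) begins 51 mm behind the grasp point.
Start: joints at [1.316, 0.321, -0.07, 1.45, 0.023, 1.371, -0.057], TCP at [0.173, -0.627, 0.237] pointing down, gripper open.
Joint ranges: [-2.86, 2.86], [-0.3, 2.09], [-1.38, 1.24], [0.06, 2.45], [-1.56, 4.7], [0.09, 2.05], [-2.69, 2.69]. Speed limits (rad/s): [2.57, 2.57, 3.14, 3.14, 3.14, 3.14, 3.14].

INTERFACE

Orientations are given as a rotation vector (axis times angle).
In Python, from bench import ctrl gives the robot as it stands.
- The arm moves only by the tool drive_tool, never from a script. Its argument "rows" is a list that holds one entry, the list of rows, each a list of 5 numbers: the shift along the tool's x, y, z scaled (see below), then the turn about the tool's z scaled (see below), then the closure in counts, from 0 (fully open) to 255 (shut). In form: [[[dx, dy, dz, spin, jaw], ...]]. A call has 1 to 20 rows; each row is the pose to reach, as a shift and turn from the pose commanded when the call began, along the tool's axes at that moment, turning the shorter way round; what a row does not reach only later rows make up. The controller multiplies each number of a shift by 300 mm and each number of a turn by pi rad. A row lasts 1/8 s, in which the tool goes at most 62.5 mm and 10.7 degrees, less where a joint would pass 70% of its speed; a pose out of reach is approached as far as the arm can. A call with a number of a shift or a turn outside -1 to 1 is refused whole. A call with a gripper value outside its range is refused whole. The fingers move at their own pace and stop on an object; "grip_force" is the grip in N (left out, the last holds). Time passes only in rows, so rows that repeat a pose let the fingers close. It gives the time, the measured TCP pose, the force and the opening at its end, in the units of the state.
- ctrl.get_state(): the state, without advancing time (a new reading comes with each control period).
- ctrl.get_image(name): name is "side" or "top"; returns a dict with "img" (400x640x3 uint8, blue, green, red), "camera_matrix" (3x3 intrinsics, pixels), "R" (3x3) and "t" (3): a world point X has camera coordinates R X + t. Camera axes: x right, y down, z forward; pixel columns grow to the right and rows downward; lengths in m; the calibration is good to about 2 mm. A picture is of the moment at which its call begins. There is no depth.
- ctrl.close_job(): hands the job in, once; it reports no verdict.
The state is a dict: "time": time; "joint_positions": joint angles; "qd": joint speeds; "joint_torque": joint torques, N m; "position": TCP position; "tool_rot": TCP orientation; "ft_force": force on the tool from outside, world axes, zero at the start; "torque": the same for the moment, N m; "grip_width": opening from 0.0 (shut) to 1.0 (fully open).
Only numpy, scipy, OpenCV 4.12 (cv2) and the standard library are available. Lean on these libraries where they do the work, as an engineer would, in place of code of your own. Each camera call takes 0.05 s, during which the arm holds its last target.

TASK

Lift the glass dome off the cake stand by its knob and stand it upright on the bare counter, without dropping it. Then take the pastry tongs, grip the round choux bun on the stand between their jaws and hold it up about 10 cm above the plate; finish while still holding the tongs with the bun in them. Touch the pastries with the tongs only, leave the eclair on the stand, and don't disturb the stand or the other things on the counter.

Things in the scene. Friction and masses are not known exactly. Their poses are not given: they have to be found in the camera images.
- cake_stand: Footed white ceramic cake stand, loose, 1.8 kg: round flat plate 230 mm across on a short stem, 85 mm high, no lip. Origin under its centre; the plate's upper face is 85 mm above it. It stands about 0.3 m to the left or right, the tongs on the other side; the counter straight ahead between them is bare, with room for the dome around x = 0.57, y = 0.
- dome: Clear glass cake dome, open underneath, about 0.6 kg with its knob: 190 mm across at the rim, wall 4 mm, 114 mm high without the knob. At the start its rim stands on the plate of the stand, over both pastries. Origin at the centre of the rim's underside, z axis up.
- dome_knob: Round glass knob fixed on top of the dome, 36 mm across at its widest (20 to 29 mm above its origin), 37 mm high, on a narrower neck. Origin at the centre of its foot, 114 mm above the dome's origin.
- choux: Small round choux bun, light brown, firm, 44 mm across at its belly (11 to 22 mm above its underside), 38 mm high, about 35 g, on the plate of the stand under the dome, on the side nearer the robot. Origin under its centre.
- eclair: Eclair with dark icing, 80 mm long along its own x axis, 28 mm wide, 29 mm high, on the far part of the plate behind the choux bun. Origin under its centre. To be left where it lies.
- tongs: Sprung tongs of steel strip, 0.11 kg, on the counter, jaws opening sideways: round bow at the back, two arms 22 mm high with black grip sleeves. Origin: midway between the arms at the place to grip them, on the underside; x towards the jaws (away from the robot), z up. Bow's end 115 mm behind it, jaw tips 124 mm ahead. Open: 57 mm over the arms' outsides at the origin, 80 mm between the jaws.
- tong_left: Left (+y) arm of the tongs with its jaw, a flat plate 52 mm long, 26 mm high, 72 to 124 mm ahead of the tongs' origin. Origin at its hinge, 95 mm behind and 18.5 mm left of the tongs' origin; x along the arm. Squeezed to 40 mm over the outsides at the tongs' origin, the arms are parallel and the jaws 44 mm apart: 1 mm there is about 2.1 mm at the jaws.
- tong_right: Right (-y) arm of the tongs with its jaw, mirror image of the left one. The spring pushes back on each finger with about 6 N at the first touch, 7 N at 52 mm and 11 N at 40 mm, so squeezed to about 52 mm (jaws 69 mm apart) the tongs can be carried with open jaws; close further with 20 to 40 N to pinch the bun.
- tongs_pinch (a point): Point midway between the two jaws where a bun is best held: 105 mm ahead of the tongs' origin, 13 mm above the tongs' underside (half the jaws' height).
- cup: Bystander: white espresso mug, 72 mm across, 55 mm high, handle at its +y side; origin under its centre. Not to be disturbed.
- jam: Bystander: jam jar, 66 mm across, 85 mm high; origin under its centre. Not to be disturbed.
- sugar: Bystander: glass sugar jar with steel lid, 68 mm across, 140 mm high; origin under its centre. Not to be disturbed.
- plates: Bystander: stack of four white dessert plates, 150 mm across, 36 mm high; origin under its centre. Not to be disturbed.
- server: Bystander: cake server (spatula) lying flat near the robot, 200 mm long, along its own x axis; origin on its underside. Not to be disturbed.
- card_reader: Bystander: black card reader, 155 x 75 x 22 mm, flat on the counter; origin under its centre. Not to be disturbed.

How it is judged:
On the way, in this order (a step that is already met when the one before it is completed fails the run):
1. the dome hangs by its knob from the fingers, clear of the stand (contact force between the fingers and dome_knob above 0.5 N and contact force between dome and cake_stand below 0.05 N and height (world z) of dome above 0.105 m), for 0.2 s.
2. the dome stands upright on the counter and has been let go (height (world z) of dome between -0.006 and 0.006 m and angle between dome's own z axis and vertical below 0.06 rad and contact force between the fingers and dome below 0.1 N and linear speed of dome below 0.03 m/s), for 0.2 s.
3. the choux bun is pinched between both jaws of the tongs, which the fingers hold (contact force between each of tong_left, tong_right and choux above 0.3 N and contact force between the fingers and tongs above 1 N), for 0.2 s.
At the end, for the whole second after the job is handed in: Fingers hold the tongs, the bun is pressed between both jaws, still, 70 mm or more above the plate, nothing else touching it; tongs clear of stand, dome and eclair. Dome upright (0.06 rad), rim on the counter, let go, at rest. Eclair on the stand; it and the stand within 30 mm of their start (all of step 2 and all of step 3 and height (world z) of choux above 0.155 m and linear speed of choux below 0.06 m/s and contact force between each of choux, tongs and cake_stand below 0.1 N and contact force between each of choux, tongs and dome below 0.1 N and contact force between each of choux, tongs and eclair below 0.1 N and contact force between the arm and choux below 0.1 N and x of choux in the frame of tongs above 0.06 m and distance of each of cake_stand, eclair from where it was at the start of the episode below 0.03 m and angle between cake_stand's own z axis and vertical below 0.05 rad and horizontal distance between eclair and cake_stand below 0.085 m and height (world z) of eclair between 0.08 and 0.097 m); the arm keeps its last pose, push and grip.
It fails at once if a pastry touched by the fingers or the arm (contact force between any of the fingers, the arm and choux above 0.2 N or contact force between any of the fingers, the arm and eclair above 0.2 N).
It fails at once if the dome dropped (let go and falling) or tipped over ((contact force between dome and anything else below 0.05 N and linear speed of dome above 0.4 m/s) or angle between dome's own z axis and vertical above 0.6 rad).
It fails at once if the choux bun dropped off the stand (height (world z) of choux below 0.055 m).
It fails at once if the eclair shifted by more than 30 mm, or the stand by more than 30 mm (distance of any of eclair, cake_stand from where it was at the start of the episode above 0.03 m).
It fails at once if a bystander shifted by more than 30 mm or knocked over (distance of any of cup, jam, sugar, plates, server, card_reader from where it was at the start of the episode above 0.03 m or angle between any of cup, jam, sugar, plates, server, card_reader's own z axis and vertical above 0.5 rad).
It also fails if it takes over 67 s, if anything falls off the work surface, if the arm or the gripper's body presses on something with over 40 N, if the wrist force passes 120 N, or if a joint passes its speed limit or range.

## Working session

There is one attempt and no reset: what is moved stays moved. The work goes in short steps, Python scripts to look and compute and a tool call to move; the robot and the scene stay as the last step left them, time stands still between calls to the robot, and variables do not carry over. Pictures are saved under pics/ and viewed, and the job is handed in when it is done.

Besides the shell and the picture viewer there is one more tool, called after "Request:" as name(argument=value, ...), one argument or row to a line, values as JSON. drive_tool: Moves the arm, as the interface text tells. Its arguments: {"type":"object","properties":{"rows":{"type":"array"},"grip_force":{"type":"number"}},"required":["rows"]}

```bash
mkdir -p pics; ls; python3 - <<'E'
from bench import ctrl
import cv2,pickle,numpy as np
s=ctrl.get_state()
for k,v in s.items(): print(k,np.round(v,4))
for n in("side","top"):
    d=ctrl.get_image(n); cv2.imwrite(f"pics/{n}0.png",d["img"]); pickle.dump(d,open(f"{n}0.pkl","wb"))
    print(n,d["camera_matrix"],d["R"],d["t"], -d["R"].T@d["t"])
E
```

```text
pics
time 0.0
joint_positions [ 1.3161  0.3218 -0.0701  1.4517  0.0226  1.3708 -0.0569]
qd [ 0.0008 -0.0006  0.0003  0.0004 -0.0009 -0.0008  0.0009]
joint_torque [ 1.30000e-03 -4.91285e+01 -4.02900e-01 -3.12528e+01 -6.36000e-02
  4.37000e-02  2.00000e-04]
position [ 0.1724 -0.6262  0.2355]
tool_rot [-2.4982  1.9031  0.0025]
ft_force [ 0.6526 -0.2094  0.1946]
torque [-0.0102  0.0265  0.0187]
grip_width 0.9965
side [[391.19770414   0.         318.53609874]
 [  0.         391.19770414 198.82817838]
 [  0.           0.           1.        ]] [[ 0.99514555 -0.09840454 -0.00137433]
 [-0.0645429  -0.64204016 -0.76394938]
 [ 0.07429371  0.76032952 -0.64527472]] [-0.5487263   0.15657862  1.56710779] [ 0.43974232 -1.14498572  1.13007905]
top [[398.43434178   0.         319.75482467]
 [  0.         398.43434178 200.01781263]
 [  0.           0.           1.        ]] [[ 0.01210192 -0.99990383  0.00677321]
 [-0.9847437  -0.01309382 -0.17351772]
 [ 0.17358972 -0.00456998 -0.98480745]] [-0.02687706  0.59112324  1.37699045] [ 0.34339875 -0.0128416   1.45882286]
```

View pics/side0.png

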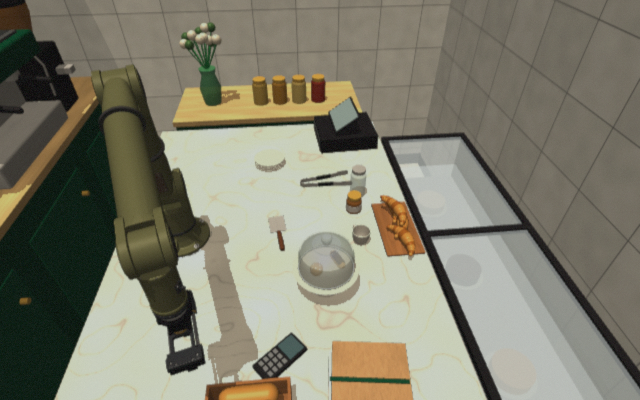

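View pics/top0.png

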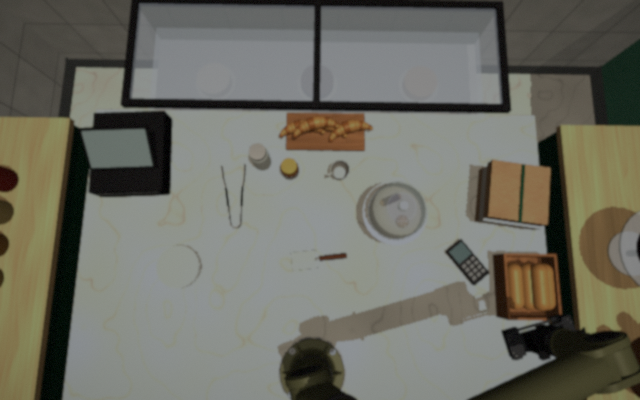

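The side view shows the stand with the dome near (327,262) and the tongs near (325,180). In the top view the dome is near (397,210) and the tongs near (233,197). The stand is therefore at y<0 and the tongs at y>0. I'll zoom in next.

```bash
cat > h.py <<'E'
import numpy as np,cv2,pickle
def load(n): return pickle.load(open(n,"rb"))
def ray(d,u,v):
    c=-d["R"].T@d["t"]; r=d["R"].T@np.linalg.inv(d["camera_matrix"])@np.array([u,v,1.]); return c,r/np.linalg.norm(r)
def onz(d,u,v,z):
    c,r=ray(d,u,v); return c+r*(z-c[2])/r[2]
def proj(d,X):
    p=d["camera_matrix"]@(d["R"]@np.asarray(X,float)+d["t"]); return p[:2]/p[2]
def tri(d1,p1,d2,p2):
    c1,r1=ray(d1,*p1);c2,r2=ray(d2,*p2)
    A=np.stack([r1,-r2],1);s=np.linalg.lstsq(A,c2-c1,rcond=None)[0]
    a=c1+s[0]*r1;b=c2+s[1]*r2; return (a+b)/2,np.linalg.norm(a-b)
def crop(d,x0,y0,x1,y1,f,name):
    im=cv2.resize(d["img"][y0:y1,x0:x1],None,fx=f,fy=f,interpolation=cv2.INTER_CUBIC)
    im=cv2.convertScaleAbs(im,alpha=1.2); cv2.imwrite("pics/"+name,im)
E
python3 - <<'E'
from h import *
t=load("top0.pkl");s=load("side0.pkl")
crop(t,350,165,440,255,6,"t_dome.png");crop(s,280,220,370,310,6,"s_dome.png")
crop(t,205,140,265,240,6,"t_tongs.png");crop(s,290,155,380,210,8,"s_tongs.png")
E
```

```text
(no output)
```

View pics/t_dome.png

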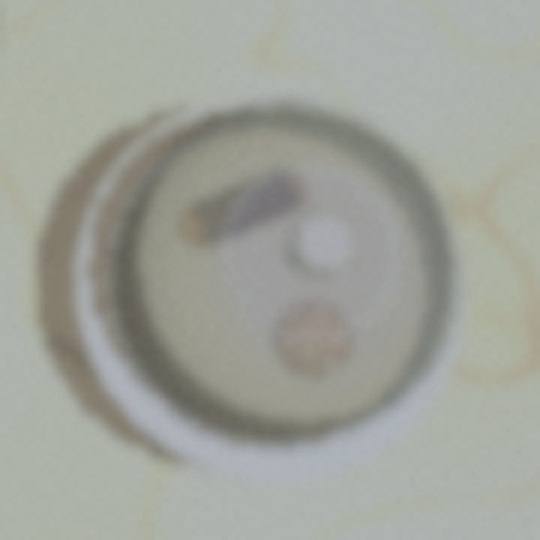

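View pics/s_dome.png

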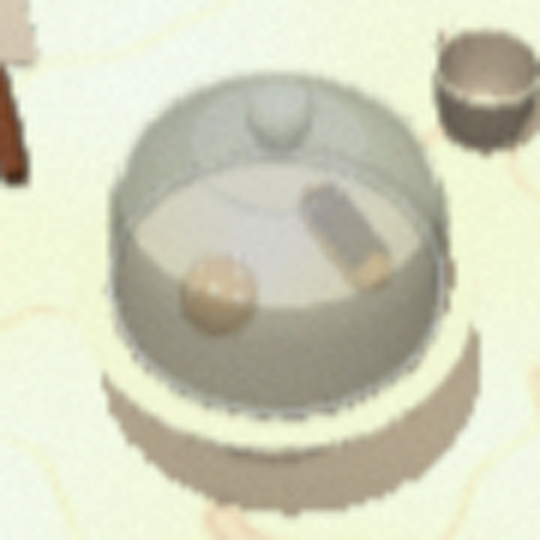

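View pics/t_tongs.png

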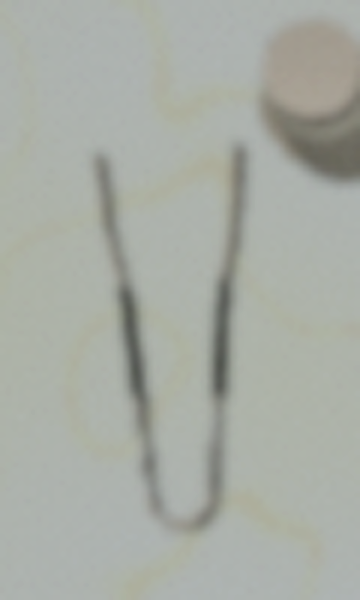

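View pics/s_tongs.png

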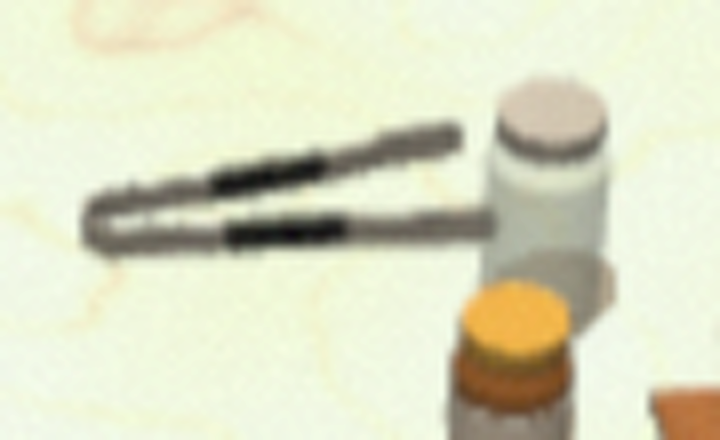

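```bash
python3 - <<'E'
from h import *
np.set_printoptions(precision=4,suppress=True)
t=load("top0.pkl");s=load("side0.pkl")
c=lambda x0,y0,f,u,v:(x0+(u+.5)/f-.5,y0+(v+.5)/f-.5)
kt=c(350,165,6,325,241);ks=c(280,220,6,280,113)
print("knob tri",tri(t,kt,s,ks),onz(t,*kt,.2265),onz(s,*ks,.2235))
ct=c(350,165,6,314,338);cs=c(280,220,6,219,295)
print("choux",tri(t,ct,s,cs),onz(t,*ct,.107),onz(s,*cs,.104))
et=c(350,165,6,240,208);es=c(280,220,6,346,238)
print("ecl",tri(t,et,s,es),onz(t,*et,.11),onz(s,*es,.1))
e1=onz(t,*c(350,165,6,178,232),.1);e2=onz(t,*c(350,165,6,305,180),.1);print("ecl ends",e1,e2)
# plate silhouette white ring: left edge 73, bottom 478, right ~462
L=onz(t,*c(350,165,6,73,285),.085);B=onz(t,*c(350,165,6,280,478),.085);print("plate L,B",L,B, "centre ~",[B[0]+.115,L[1]-.115])
# side plate bottom edge
print("side plate low",onz(s,*c(280,220,6,290,450),.082), "L",onz(s,*c(280,220,6,88,310),.085),"R",onz(s,*c(280,220,6,480,310),.085))
# tongs by dark mask in top
g=cv2.cvtColor(t["img"],cv2.COLOR_BGR2GRAY)[140:240,205:265]
for r in range(20,90,3):
    row=g[r].astype(float);bg=np.median(row);w=np.clip(bg-row-12,0,None)
    if r<26: w[50:]=0
    xs=np.arange(60)
    mid=28 if r>85 else 28
    o=[]
    for m in (xs<mid,xs>=mid):
        if w[m].sum()>0:
            u=(xs[m]*w[m]).sum()/w[m].sum(); o.append(onz(t,205+u,140+r,.02)[:2])
    print(r,*o, (o[0]+o[1])/2 if len(o)==2 else '')
for n,u,v,z in(("sugar",258,151,.14),("jam",289,167,.085)): print(n,onz(t,u,v,z))
print("bow",onz(t,*c(205,140,6,186,528),.02))
E
```

```text
knob tri (array([ 0.5485, -0.2815,  0.2303]), np.float64(0.00014039785264252077)) [ 0.549  -0.2824  0.2265] [ 0.5494 -0.275   0.2235]
choux (array([ 0.5132, -0.3005,  0.1083]), np.float64(0.0008898355640975164)) [ 0.5129 -0.3008  0.107 ] [ 0.5139 -0.2969  0.104 ]
ecl (array([ 0.5895, -0.2609,  0.1019]), np.float64(0.001985740448803104)) [ 0.587  -0.2595  0.11  ] [ 0.5908 -0.2591  0.1   ]
ecl ends [ 0.5743 -0.2252  0.1   ] [ 0.6058 -0.2993  0.1   ]
plate L,B [ 0.5448 -0.1661  0.085 ] [ 0.4346 -0.2841  0.085 ] centre ~ [np.float64(0.5496314255043303), np.float64(-0.2810846864560959)]
side plate low [ 0.5435 -0.3884  0.082 ] L [ 0.4405 -0.2846  0.085 ] R [ 0.6612 -0.3067  0.085 ]
20 [0.7451 0.2354] 
23 [0.7337 0.231 ] 
26 [0.7205 0.3475] [0.7224 0.2123] [0.7215 0.2799]
29 [0.7091 0.3453] [0.7109 0.2146] [0.71 0.28]
32 [0.6977 0.3426] [0.6988 0.2619] [0.6982 0.3023]
35 [0.6863 0.3408] [0.6873 0.2621] [0.6868 0.3014]
38 [0.6749 0.3389] [0.676  0.2624] [0.6754 0.3007]
41 [0.6636 0.3354] [0.6646 0.2634] [0.6641 0.2994]
44 [0.6523 0.3315] [0.6532 0.2649] [0.6528 0.2982]
47 [0.6411 0.3289] [0.6419 0.2674] [0.6415 0.2981]
50 [0.6298 0.3264] [0.6306 0.2676] [0.6302 0.297 ]
53 [0.6186 0.3243] [0.6194 0.2682] [0.619  0.2962]
56 [0.6074 0.3227] [0.6082 0.2682] [0.6078 0.2955]
59 [0.5963 0.3201] [0.597  0.2679] [0.5966 0.294 ]
62 [0.5852 0.3185] [0.5858 0.2678] [0.5855 0.2931]
65 [0.5741 0.3166] [0.5747 0.2674] [0.5744 0.292 ]
68 [0.563  0.3133] [0.5636 0.267 ] [0.5633 0.2902]
71 [0.552  0.3121] [0.5526 0.2671] [0.5523 0.2896]
74 [0.541  0.3091] [0.5415 0.2679] [0.5413 0.2885]
77 [0.53   0.3082] [0.5305 0.2679] [0.5303 0.2881]
80 [0.519  0.3059] [0.5195 0.2676] [0.5193 0.2867]
83 [0.5081 0.3027] [0.5086 0.2674] [0.5084 0.2851]
86 [0.4973 0.2983] [0.4976 0.2744] [0.4974 0.2863]
89 
sugar [0.7438 0.195  0.14  ]
jam [0.7032 0.0914 0.085 ]
bow [0.4917 0.2837 0.02  ]
```

```bash
cat >> h.py <<'E'
from scipy.spatial.transform import Rotation as Ro
def rel(st,pos=None,yaw=None):
    """tool-scaled shift to world pos and spin so the tool x axis has heading yaw (mod pi)"""
    R=Ro.from_rotvec(st["tool_rot"]).as_matrix()
    d=R.T@(np.array(pos)-st["position"])/.3
    cy=np.arctan2(R[1,0],R[0,0]); sp=0
    if yaw is not None:
        sp=-((yaw-cy+np.pi/2)%np.pi-np.pi/2)/np.pi   # tool z down -> sign flips
    return np.round(d,4),round(sp,4),round(cy,4)
E
python3 - <<'E'
from h import *
from bench import ctrl
np.set_printoptions(precision=4,suppress=True)
t=load("top0.pkl")
for n,u,v,z in(("cup",338,169,.05),("card",466,261,.02),("serv",320,258,.005),("plates",182,266,.036)): print(n,onz(t,u,v,z))
st=ctrl.get_state();print(Ro.from_rotvec(st["tool_rot"]).as_matrix())
for p in([.172,-.626,.30],[.549,-.282,.30],[.549,-.282,.219]): print(p,rel(st,p,np.arctan2(-.282,.549)+np.pi/2))
E
```

```text
cup [ 0.7073 -0.0844  0.05  ]
card [ 0.3824 -0.5456  0.02  ]
serv [ 0.387 -0.023  0.005]
plates [0.3523 0.4619 0.036 ]
[[ 0.2656 -0.9641 -0.0005]
 [-0.9641 -0.2656  0.0016]
 [-0.0017  0.0001 -1.    ]]
[0.172, -0.626, 0.3] (array([-0.0014,  0.0013, -0.2147]), np.float64(0.2366), np.float64(-1.302))
[0.549, -0.282, 0.3] (array([-0.7731, -1.5148, -0.2135]), np.float64(0.2366), np.float64(-1.302))
[0.549, -0.282, 0.219] (array([-0.7727, -1.5148,  0.0565]), np.float64(0.2366), np.float64(-1.302))
```

Request:
drive_tool(
  rows=[
    [[0, 0, -0.08, 0, 0], [-0.02, -0.04, -0.2, -0.01, 0], [-0.08, -0.16, -0.22, -0.03, 0], [-0.16, -0.31, -0.22, -0.055, 0], [-0.24, -0.46, -0.22, -0.08, 0], [-0.32, -0.61, -0.22, -0.11, 0], [-0.37, -0.72, -0.22, -0.127, 0], [-0.39, -0.757, -0.22, -0.132, 0], [-0.39, -0.757, -0.22, -0.132, 0]],
  ],
  grip_force=45,
)

```text
time: 1.23
position: [0.3603, -0.4537, 0.3022]
tool_rot: [2.837, -1.348, -0.001]
ft_force: [-0.5, -0.6, 0.4]
grip_width: 1.001
```

```bash
python3 - <<'E'
from h import *
from bench import ctrl
np.set_printoptions(precision=4,suppress=True)
st=ctrl.get_state();print(st["time"],st["position"],st["joint_positions"])
for p in([.549,-.282,.30],[.549,-.282,.219]): print(p,rel(st,p,np.arctan2(-.282,.549)))
E
```

```text
1.225 [ 0.3603 -0.4537  0.3022] [ 1.0854  0.1593 -0.2635  1.5225  0.0424  1.4658 -0.0667]
[0.549, -0.282, 0.3] (array([-0.0467, -0.8493,  0.0067]), np.float64(-0.1314), np.float64(-0.8874))
[0.549, -0.282, 0.219] (array([-0.0466, -0.8495,  0.2767]), np.float64(-0.1314), np.float64(-0.8874))
```

Request:
drive_tool(
  rows=[
    [[0, -0.06, 0, -0.01, 0], [-0.01, -0.18, 0, -0.03, 0], [-0.02, -0.34, 0, -0.055, 0], [-0.03, -0.5, 0, -0.08, 0], [-0.04, -0.66, 0, -0.105, 0], [-0.045, -0.79, 0.01, -0.125, 0], [-0.0467, -0.849, 0.03, -0.131, 0], [-0.0467, -0.849, 0.1, -0.131, 0], [-0.0467, -0.849, 0.15, -0.131, 0], [-0.0467, -0.849, 0.15, -0.131, 0]],
  ],
)

```text
time: 2.48
position: [0.5479, -0.2822, 0.2559]
tool_rot: [-3.052, 0.742, 0.005]
ft_force: [0.7, -0.1, 0.7]
grip_width: 0.995
```

```bash
python3 - <<'E'
from h import *
from bench import ctrl
np.set_printoptions(precision=4,suppress=True)
t=ctrl.get_image("top");s=ctrl.get_image("side")
crop(s,270,190,390,310,5,"s1.png")
st=ctrl.get_state();print(st["time"],st["position"],st["joint_positions"])
for p in([.549,-.282,.219],): print(p,rel(st,p,np.arctan2(-.282,.549)))
print(proj(s,st["position"]),proj(s,[.549,-.282,.2235]))
E
```

```text
2.575 [ 0.5489 -0.2824  0.2579] [ 0.809   0.2743 -0.4613  1.4935  0.1229  1.4022 -0.1348]
[0.549, -0.282, 0.219] (array([-0.0004, -0.0014,  0.1296]), np.float64(-0.0007), np.float64(-0.4769))
[326.493  232.4625] [326.3808 239.993 ]
```

View pics/s1.png

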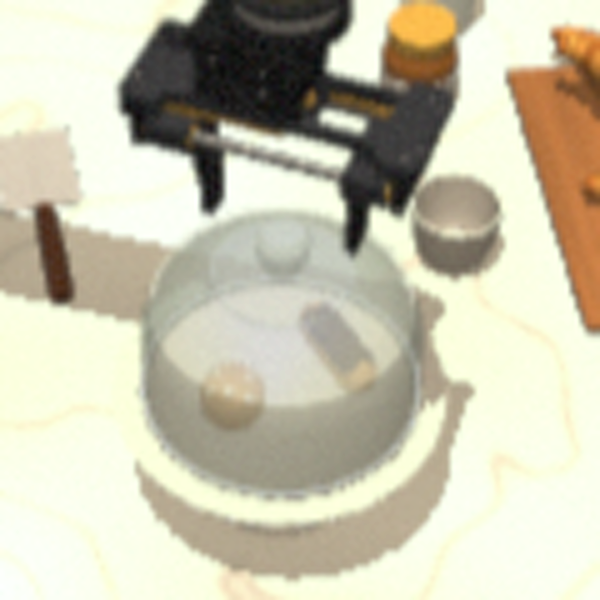

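The fingers straddle the knob, which is seen at about (326.6,240) against a predicted (326.4,240). I'll descend and close.

Request:
drive_tool(
  rows=[
    [[0, 0, 0.04, 0, 0], [0, 0, 0.09, 0, 0], [0, 0, 0.13, 0, 0], [0, 0, 0.13, 0, 0], [0, 0, 0.13, 0, 200], [0, 0, 0.13, 0, 200], [0, 0, 0.13, 0, 200], [0, 0, 0.13, 0, 200], [0, 0, 0.13, 0, 200], [0, 0, 0.13, 0, 200]],
  ],
  grip_force=45,
)

```text
time: 3.82
position: [0.5489, -0.2818, 0.2185]
tool_rot: [3.053, -0.74, -0.001]
ft_force: [-3.4, 1.6, 2.1]
grip_width: 0.401
```

Request:
drive_tool(
  rows=[
    [[0, 0, -0.01, 0, 220], [0, 0, -0.03, 0, 220], [0, 0, -0.06, 0, 220], [0, 0, -0.1, 0, 220], [0, 0, -0.14, 0, 220], [0, 0, -0.18, 0, 220], [0, 0, -0.22, 0, 220], [0, 0, -0.25, 0, 220], [0, 0, -0.27, 0, 220], [0, 0, -0.27, 0, 220]],
  ],
)

```text
time: 5.08
position: [0.5493, -0.2819, 0.3]
tool_rot: [3.053, -0.74, 0.001]
ft_force: [0.6, 0.2, -7.5]
grip_width: 0.384
```

```bash
python3 - <<'E'
from h import *
from bench import ctrl
np.set_printoptions(precision=4,suppress=True)
s=ctrl.get_image("side")
crop(s,250,150,400,310,4,"s2.png")
st=ctrl.get_state();print(st["time"],st["position"],st["ft_force"],st["grip_width"])
for p in([.56,0.0,.30],[.56,0,.135]): print(p,rel(st,p,0))
E
```

```text
5.125 [ 0.5491 -0.2818  0.2994] [ 0.0587  0.1064 -7.6011] 0.39114691632196286
[0.56, 0.0, 0.3] (array([-0.3979, -0.8518, -0.0019]), np.float64(-0.1514), np.float64(-0.4757))
[0.56, 0, 0.135] (array([-0.3978, -0.8519,  0.5481]), np.float64(-0.1514), np.float64(-0.4757))
```

View pics/s2.png

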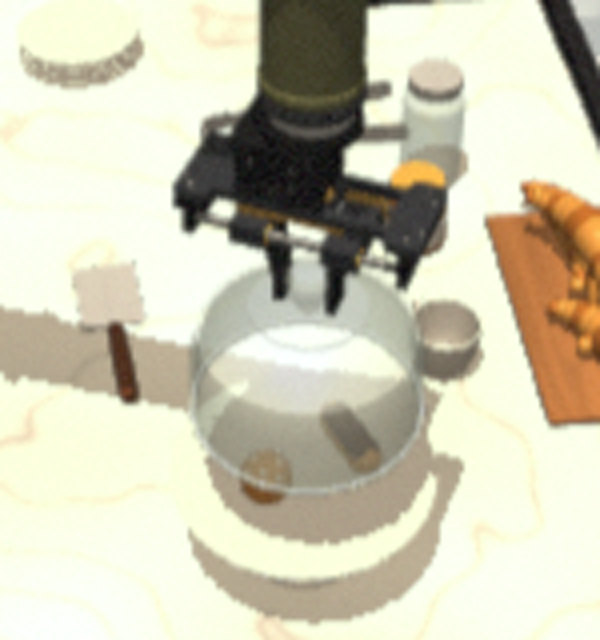

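Request:
drive_tool(
  rows=[
    [[-0.01, -0.02, 0, -0.004, 220], [-0.03, -0.07, 0, -0.012, 220], [-0.07, -0.15, 0, -0.027, 220], [-0.12, -0.25, 0, -0.045, 220], [-0.17, -0.36, 0, -0.065, 220], [-0.22, -0.47, 0, -0.085, 220], [-0.27, -0.58, 0, -0.103, 220], [-0.32, -0.68, 0, -0.121, 220], [-0.36, -0.76, 0, -0.137, 220], [-0.385, -0.82, 0, -0.146, 220], [-0.395, -0.845, 0, -0.15, 220], [-0.398, -0.852, 0, -0.151, 220], [-0.398, -0.852, 0, -0.151, 220], [-0.398, -0.852, 0, -0.151, 220]],
  ],
)

```text
time: 6.88
position: [0.5601, -0.0013, 0.2994]
tool_rot: [3.141, -0.005, -0.0]
ft_force: [-0.6, -0.3, -6.7]
grip_width: 0.386
```

```bash
python3 - <<'E'
from h import *
from bench import ctrl
np.set_printoptions(precision=4,suppress=True)
s=ctrl.get_image("side")
crop(s,250,100,410,250,4,"s3.png")
st=ctrl.get_state();print(st["time"],st["position"],st["ft_force"],st["torque"],st["grip_width"])
print(Ro.from_rotvec(st["tool_rot"]).as_matrix()[:,2])
for p in([.56,0,.135],): print(p,rel(st,p,0))
E
```

```text
6.925 [ 0.5601 -0.0011  0.2994] [-0.5557 -0.9663 -6.9066] [ 0.0291 -0.133  -0.0044] 0.3827526060727901
[-0.0002 -0.0005 -1.    ]
[0.56, 0, 0.135] (array([-0.0001, -0.0039,  0.548 ]), np.float64(-0.001), np.float64(-0.0031))
```

View pics/s3.png

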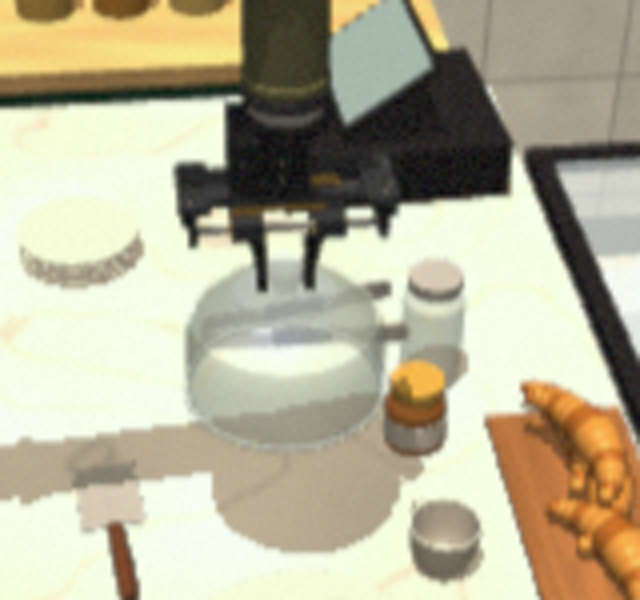

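The dome hangs level with bare counter below it. I'll lower it, slowing near the counter.

Request:
drive_tool(
  rows=[
    [[0, 0, 0.02, 0, 220], [0, 0, 0.06, 0, 220], [0, 0, 0.12, 0, 220], [0, 0, 0.19, 0, 220], [0, 0, 0.26, 0, 220], [0, 0, 0.33, 0, 220], [0, 0, 0.4, 0, 220], [0, 0, 0.46, 0, 220], [0, 0, 0.5, 0, 220], [0, 0, 0.525, 0, 220], [0, 0, 0.535, 0, 220], [0, 0, 0.535, 0, 220]],
  ],
)

```text
time: 8.43
position: [0.5603, 0.0001, 0.1394]
tool_rot: [3.142, -0.002, 0.001]
ft_force: [0.3, -0.5, -7.6]
grip_width: 0.389
```

Request:
drive_tool(
  rows=[
    [[0, 0, 0.006, 0, 220], [0, 0, 0.012, 0, 220], [0, 0, 0.017, 0, 220], [0, 0, 0.017, 0, 220]],
  ],
)

```text
time: 8.93
position: [0.56, 0.0, 0.1339]
tool_rot: [3.142, -0.002, 0.0]
ft_force: [0.6, -0.6, -7.4]
grip_width: 0.383
```

Request:
drive_tool(
  rows=[
    [[0, 0, 0.003, 0, 220], [0, 0, 0.005, 0, 220], [0, 0, 0.005, 0, 220]],
  ],
)

```text
time: 9.3
position: [0.5603, 0.0002, 0.1335]
tool_rot: [3.141, -0.002, 0.001]
ft_force: [-3.1, -0.3, 4.3]
grip_width: 0.385
```

Request:
drive_tool(
  rows=[
    [[0, 0, 0, 0, 120], [0, 0, 0, 0, 100], [0, 0, 0, 0, 60], [0, 0, 0, 0, 0], [0, 0, 0, 0, 0], [0, 0, 0, 0, 0], [0, 0, 0, 0, 0], [0, 0, -0.05, 0, 0], [0, 0, -0.15, 0, 0], [0, 0, -0.3, 0, 0], [0, 0, -0.45, 0, 0], [0, 0, -0.5, 0, 0]],
  ],
)

```text
time: 10.8
position: [0.5615, 0.0005, 0.2867]
tool_rot: [3.141, -0.002, 0.01]
ft_force: [0.3, -0.6, -0.7]
grip_width: 1.001
```

```bash
python3 - <<'E'
from h import *
from bench import ctrl
np.set_printoptions(precision=4,suppress=True)
s=ctrl.get_image("side");t=ctrl.get_image("top");pickle.dump(s,open("side4.pkl","wb"));pickle.dump(t,open("top4.pkl","wb"))
crop(s,250,100,410,300,4,"s4.png");crop(t,200,130,440,260,3,"t4.png")
st=ctrl.get_state();print(st["time"],st["position"],st["ft_force"],st["grip_width"],st["joint_positions"])
y=.087+np.pi/2
for p in([.607,.2955,.285],[.607,.2955,.017],): print(p,rel(st,p,y))
E
```

```text
10.9 [0.561  0.0003 0.2848] [ 0.1625 -0.9623  0.0492] 1.0003791618806381 [ 0.5697  0.1599 -0.6893  1.5861  0.1036  1.4286 -0.129 ]
[0.607, 0.2955, 0.285] (array([ 0.1521, -0.9843, -0.0008]), np.float64(0.4719), np.float64(-0.0013))
[0.607, 0.2955, 0.017] (array([ 0.1486, -0.9849,  0.8925]), np.float64(0.4719), np.float64(-0.0013))
```

View pics/s4.png

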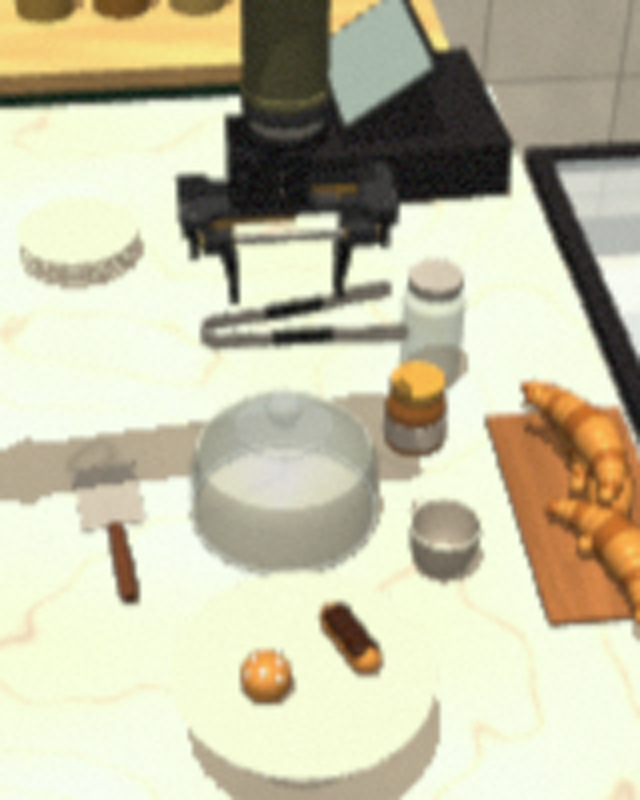

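View pics/t4.png

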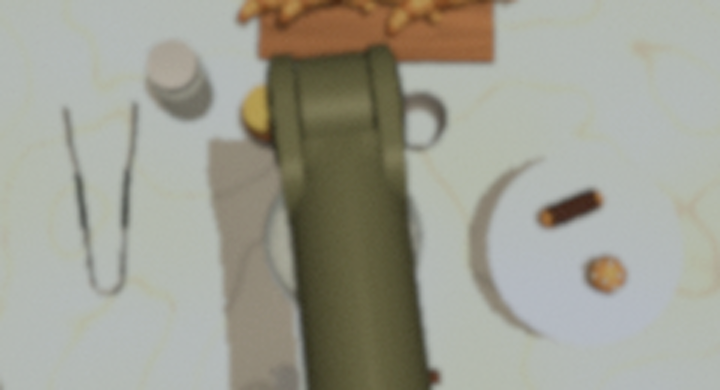

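Request:
drive_tool(
  rows=[
    [[0.01, -0.04, 0, 0.02, 0], [0.03, -0.12, 0, 0.06, 0], [0.05, -0.23, 0, 0.11, 0], [0.07, -0.36, 0, 0.165, 0], [0.09, -0.49, 0, 0.22, 0], [0.11, -0.62, 0, 0.275, 0], [0.125, -0.74, 0, 0.33, 0], [0.14, -0.84, 0, 0.385, 0], [0.15, -0.92, 0.05, 0.43, 0], [0.15, -0.97, 0.1, 0.465, 0], [0.149, -0.985, 0.2, 0.472, 0], [0.149, -0.985, 0.35, 0.472, 0], [0.149, -0.985, 0.5, 0.472, 0], [0.149, -0.985, 0.6, 0.472, 0], [0.149, -0.985, 0.62, 0.472, 0], [0.149, -0.985, 0.62, 0.472, 0]],
  ],
)

```text
time: 12.9
position: [0.6048, 0.2955, 0.0961]
tool_rot: [2.315, -2.122, -0.001]
ft_force: [-0.3, 0.0, 0.3]
grip_width: 1.001
```

```bash
python3 - <<'E'
from h import *
from bench import ctrl
np.set_printoptions(precision=4,suppress=True)
s=ctrl.get_image("side");t=ctrl.get_image("top")
pickle.dump(s,open("side5.pkl","wb"));pickle.dump(t,open("top5.pkl","wb"))
crop(s,280,100,400,210,6,"s5.png");crop(t,200,130,440,260,3,"t5.png")
st=ctrl.get_state();print(st["time"],st["position"],st["ft_force"],st["grip_width"],st["joint_positions"])
y=.087+np.pi/2
for p in([.607,.2955,.017],): print(p,rel(st,p,y))
# pastries by saturation
for d,roi,nm in((t,(370,180,430,235),"top"),(s,(300,245,350,280),"side")):
    x0,y0,x1,y1=roi;h=cv2.cvtColor(d["img"][y0:y1,x0:x1],cv2.COLOR_BGR2HSV)
    m=((h[...,1]>90)).astype(np.uint8)
    n,l,stt,c=cv2.connectedComponentsWithStats(m)
    for i in range(1,n):
        if stt[i,4]>15: print(nm,stt[i],c[i]+[x0,y0],onz(d,*(c[i]+[x0,y0]),.105))
E
```

```text
13.0 [0.6059 0.2961 0.0979] [-0.4996  0.1753 -0.0273] 0.998436010389186 [-0.0644  0.5301 -0.58    1.5273  0.3055  1.1733 -2.1838]
[0.607, 0.2955, 0.017] (array([ 0.0025, -0.003 ,  0.2697]), np.float64(-0.0001), np.float64(-1.4841))
top [10 15 20 10 95] [389.2211 199.3895] [ 0.5874 -0.2591  0.105 ]
top [27 36 11 11 81] [401.4815 221.0741] [ 0.5126 -0.2998  0.105 ]
side [ 30   6  15  17 138] [337.1087 259.2101] [ 0.5896 -0.2632  0.105 ]
side [ 10  18  13  13 127] [316.1339 268.9685] [ 0.5139 -0.2987  0.105 ]
```

View pics/s5.png

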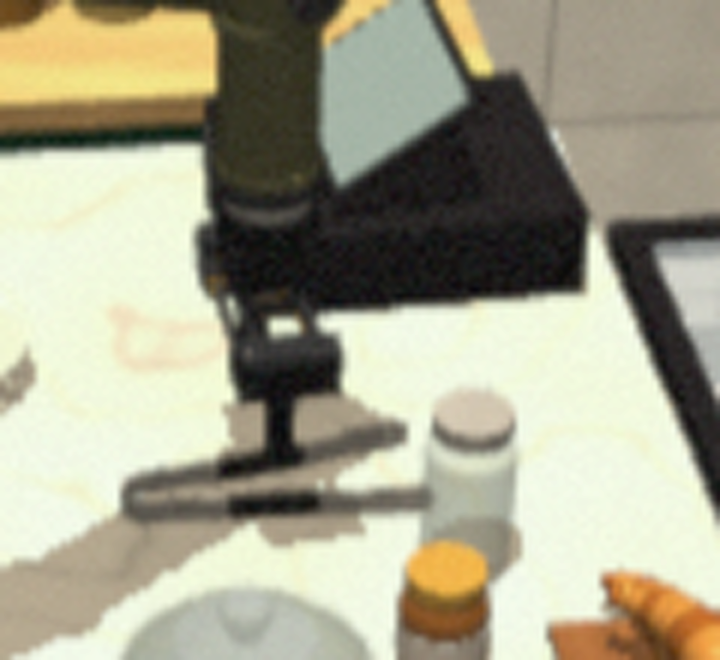

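View pics/t5.png

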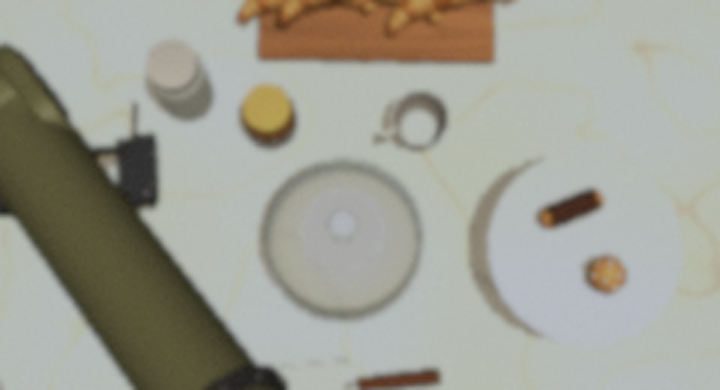

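Request:
drive_tool(
  rows=[
    [[0.0025, -0.003, 0.05, 0, 0], [0.0025, -0.003, 0.13, 0, 0], [0.0025, -0.003, 0.2, 0, 0], [0.0025, -0.003, 0.25, 0, 0], [0.0025, -0.003, 0.271, 0, 0], [0.0025, -0.003, 0.271, 0, 0], [0.0025, -0.003, 0.271, 0, 60], [0.0025, -0.003, 0.271, 0, 85], [0.0025, -0.003, 0.271, 0, 100], [0.0025, -0.003, 0.271, 0, 108], [0.0025, -0.003, 0.271, 0, 108], [0.0025, -0.003, 0.271, 0, 108]],
  ],
  grip_force=25,
)

```text
time: 14.5
position: [0.6062, 0.2948, 0.0152]
tool_rot: [-2.315, 2.123, -0.0]
ft_force: [0.9, -0.5, 0.7]
grip_width: 0.586
```

```bash
python3 - <<'E'
from h import *
from bench import ctrl
np.set_printoptions(precision=4,suppress=True)
s=ctrl.get_image("side")
crop(s,280,100,400,210,6,"s6.png")
st=ctrl.get_state();print(st["time"],st["position"],st["ft_force"],st["grip_width"],st["joint_positions"])
E
```

```text
14.55 [0.6062 0.2949 0.0152] [-0.062   0.4483  0.6371] 0.5840650100062843 [-0.085   0.6163 -0.5479  1.5827  0.3559  1.0434 -2.2161]
```

View pics/s6.png

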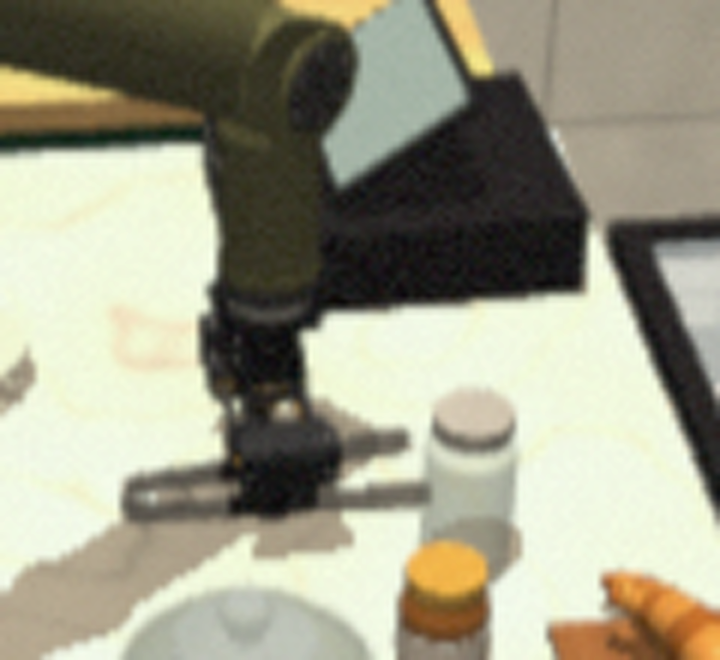

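The tongs are squeezed to about 51 mm with the jaws still open. I'll lift them.

Request:
drive_tool(
  rows=[
    [[0, 0, -0.015, 0, 108], [0, 0, -0.05, 0, 108], [0, 0, -0.12, 0, 108], [0, 0, -0.22, 0, 108], [0, 0, -0.33, 0, 108], [0, 0, -0.44, 0, 108], [0, 0, -0.55, 0, 108], [0, 0, -0.66, 0, 108], [0, 0, -0.75, 0, 108], [0, 0, -0.8, 0, 108], [0, 0, -0.82, 0, 108], [0, 0, -0.82, 0, 108]],
  ],
)

```text
time: 16.05
position: [0.6059, 0.2947, 0.2608]
tool_rot: [2.315, -2.123, -0.0]
ft_force: [0.0, 0.2, -2.4]
grip_width: 0.583
```

```bash
python3 - <<'E'
from h import *
from bench import ctrl
np.set_printoptions(precision=4,suppress=True)
s=ctrl.get_image("side")
t=ctrl.get_image("top")
crop(s,250,60,400,200,5,"s7.png");crop(t,180,100,340,240,4,"t7.png")
st=ctrl.get_state();print(st["time"],st["position"],st["ft_force"],st["torque"],st["grip_width"],st["joint_positions"])
b=np.array([.513,-.2995])
for d in(0.,-.3,-.5):
  o=b-.105*np.array([np.cos(d),np.sin(d)])
  for p in([*o,.26],): print(d,p,rel(st,p,d+np.pi/2), rel(st,np.array(st["position"])+(np.array(p)-st["position"])/2))
E
```

```text
16.15 [0.6057 0.2945 0.2598] [-0.2331  0.4321 -1.4441] [ 0.0628 -0.0312  0.0135] 0.5768845522953678 [-0.0539  0.4272 -0.6119  1.3312  0.2416  1.4592 -2.1344]
0.0 [np.float64(0.40800000000000003), np.float64(-0.2995), 0.26] (array([1.9154, 0.8277, 0.0026]), np.float64(0.0276), np.float64(-1.4842)) (array([0.9577, 0.4139, 0.0013]), 0, np.float64(-1.4842))
-0.3 [np.float64(0.4126896686418114), np.float64(-0.2684703783005593), 0.26] (array([1.8137, 0.8032, 0.0025]), np.float64(0.1231), np.float64(-1.4842)) (array([0.9069, 0.4016, 0.0013]), 0, np.float64(-1.4842))
-0.5 [np.float64(0.42085383100151086), np.float64(-0.24916031844655867), 0.26] (array([1.752 , 0.7705, 0.0024]), np.float64(0.1867), np.float64(-1.4842)) (array([0.876 , 0.3853, 0.0012]), 0, np.float64(-1.4842))
```

View pics/s7.png

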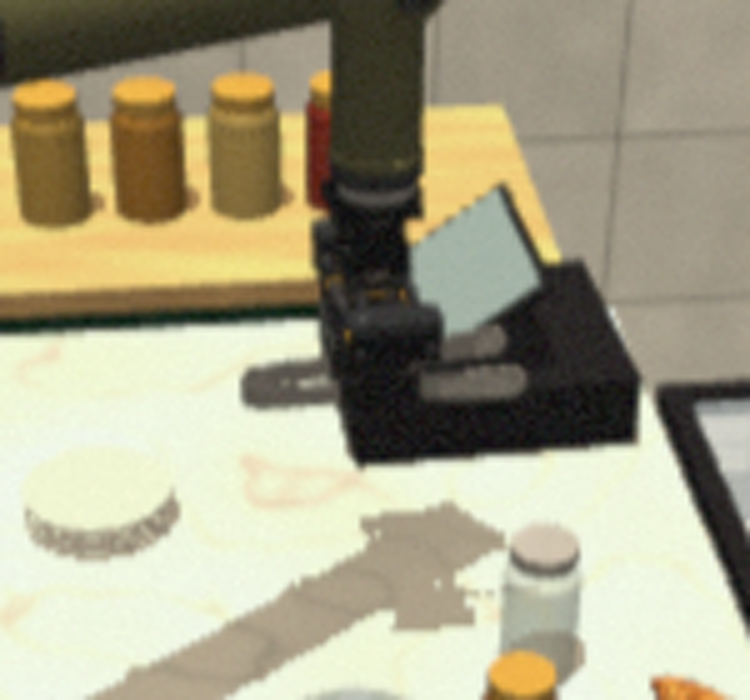

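View pics/t7.png

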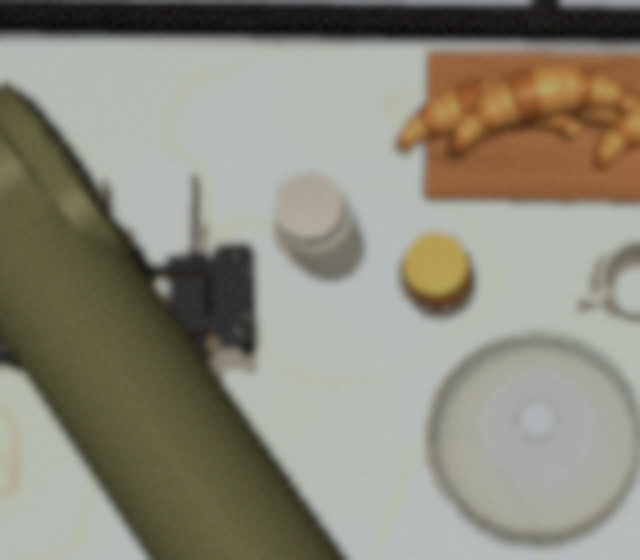

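Request:
drive_tool(
  rows=[
    [[0.015, 0.007, 0, 0, 108], [0.05, 0.022, 0, 0.004, 108], [0.11, 0.049, 0, 0.008, 108], [0.19, 0.084, 0, 0.013, 108], [0.28, 0.124, 0, 0.019, 108], [0.37, 0.164, 0, 0.025, 108], [0.46, 0.204, 0, 0.031, 108], [0.55, 0.244, 0, 0.037, 108], [0.64, 0.284, 0, 0.043, 108], [0.73, 0.324, 0, 0.049, 108], [0.81, 0.359, 0, 0.055, 108], [0.87, 0.386, 0, 0.059, 108], [0.9, 0.399, 0, 0.061, 108], [0.907, 0.402, 0, 0.0615, 108]],
  ],
)

```text
time: 17.9
position: [0.5095, 0.0132, 0.2612]
tool_rot: [-2.099, 2.337, -0.0]
ft_force: [0.4, -0.1, -0.6]
grip_width: 0.576
```

```bash
python3 - <<'E'
from h import *
from bench import ctrl
np.set_printoptions(precision=4,suppress=True)
st=ctrl.get_state();print(st["time"],st["position"],st["grip_width"],st["joint_positions"])
for p in([.4127,-.2685,.26],[.4127,-.2685,.19]): print(p,rel(st,p,-.3+np.pi/2))
E
```

```text
17.9 [0.5095 0.0132 0.2612] 0.575766689889887 [ 0.3792  0.0303 -0.4637  1.7421  0.0136  1.3722 -1.7648]
[0.4127, -0.2685, 0.26] (array([0.9679, 0.2206, 0.0036]), np.float64(0.0614), np.float64(-1.6778))
[0.4127, -0.2685, 0.19] (array([0.968 , 0.2206, 0.2369]), np.float64(0.0614), np.float64(-1.6778))
```

Request:
drive_tool(
  rows=[
    [[0.015, 0.003, 0, 0.001, 108], [0.05, 0.011, 0, 0.003, 108], [0.11, 0.025, 0, 0.007, 108], [0.2, 0.046, 0, 0.013, 108], [0.3, 0.068, 0, 0.019, 108], [0.4, 0.091, 0, 0.025, 108], [0.5, 0.114, 0, 0.032, 108], [0.6, 0.137, 0, 0.038, 108], [0.7, 0.16, 0, 0.044, 108], [0.79, 0.18, 0.01, 0.05, 108], [0.87, 0.198, 0.03, 0.055, 108], [0.93, 0.212, 0.08, 0.059, 108], [0.96, 0.219, 0.14, 0.061, 108], [0.968, 0.2206, 0.2, 0.0614, 108], [0.968, 0.2206, 0.235, 0.0614, 108], [0.968, 0.2206, 0.235, 0.0614, 108]],
  ],
)

```text
time: 19.9
position: [0.4127, -0.2673, 0.1895]
tool_rot: [1.867, -2.526, -0.003]
ft_force: [0.3, -0.1, -1.4]
grip_width: 0.578
```

```bash
python3 - <<'E'
from h import *
from bench import ctrl
np.set_printoptions(precision=4,suppress=True)
s=ctrl.get_image("side")
t=ctrl.get_image("top")
pickle.dump(s,open("side8.pkl","wb"));pickle.dump(t,open("top8.pkl","wb"))
crop(s,250,190,370,290,6,"s8.png");crop(t,350,160,450,260,6,"t8.png")
st=ctrl.get_state();print(st["time"],st["position"],st["ft_force"],st["torque"],st["grip_width"],st["joint_positions"])
E
```

```text
20.0 [ 0.4134 -0.268   0.191 ] [-0.2278  0.0619 -1.2466] [ 0.0432 -0.0124 -0.0013] 0.5768512842108341 [ 0.6761  0.0226 -0.1567  1.8891  0.0037  1.2294 -1.3508]
```

View pics/s8.png

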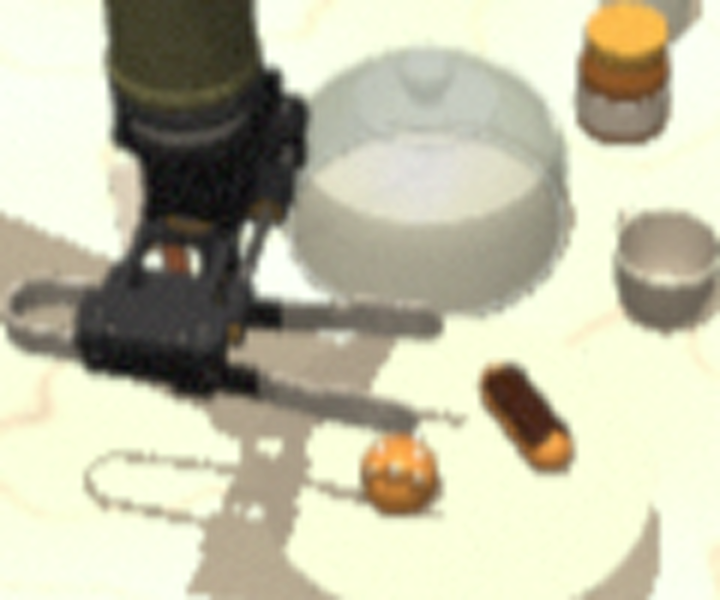

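View pics/t8.png

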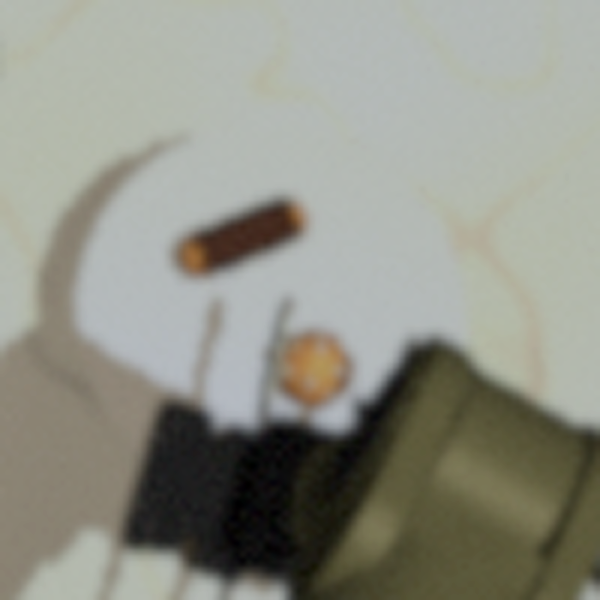

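```bash
python3 - <<'E'
from h import *
np.set_printoptions(precision=1,suppress=True)
t=load("top8.pkl");s=load("side8.pkl")
o=np.array([.4134,-.268]);a=-.3;f=np.array([np.cos(a),np.sin(a)]);n=np.array([-f[1],f[0]])
for nm,sg in(("L",1),("R",-1)):
  for x in(.072,.124):
    for z in(.175,.2):
      p=[*(o+f*x+n*sg*.033),z]; pt=proj(t,p);ps=proj(s,p)
      print(nm,x,z,"topcrop",(pt-[350,160]+.5)*6-.5,"sidecrop",(ps-[250,190]+.5)*6-.5)
b=[.513,-.2995,.104];print((proj(t,b)-[350,160]+.5)*6,(proj(s,b)-[250,190]+.5)*6)
E
```

```text
L 0.072 0.175 topcrop [261.6 390.2] sidecrop [352.  339.4]
L 0.072 0.2 topcrop [270.5 384.8] sidecrop [351.1 307.9]
L 0.124 0.175 topcrop [288.1 299.6] sidecrop [444.5 353.3]
L 0.124 0.2 topcrop [297.4 292.6] sidecrop [444.9 321.8]
R 0.072 0.175 topcrop [379.3 427.7] sidecrop [324.6 429.3]
R 0.072 0.2 topcrop [390.5 423.1] sidecrop [323.4 397.8]
R 0.124 0.175 topcrop [405.  336.7] sidecrop [420.7 444.4]
R 0.124 0.2 topcrop [416.6 330.3] sidecrop [420.7 412.8]
[311.  368.9] [398.3 479.2]
```

```bash
python3 - <<'E'
from h import *
t=load("top8.pkl");s=load("side8.pkl")
crop(s,295,232,335,267,18,"s8z.png");crop(t,385,195,435,235,15,"t8z.png")
E
```

```text
(no output)
```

View pics/s8z.png

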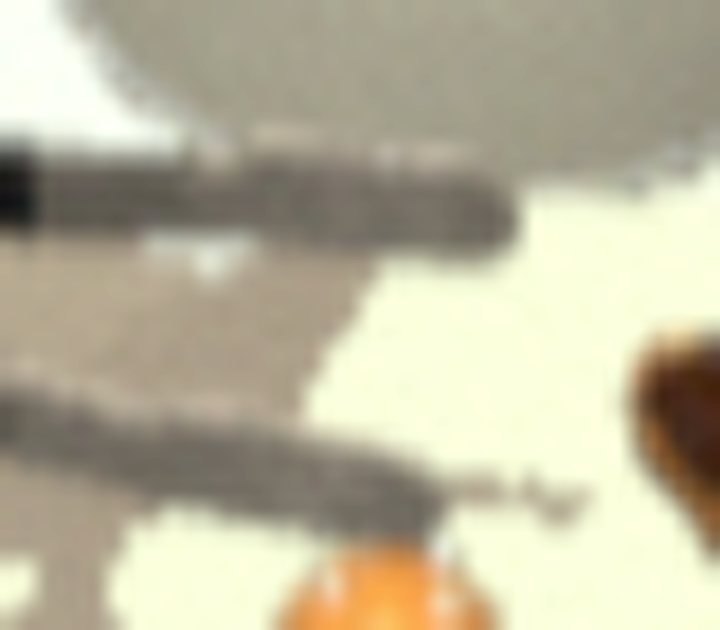

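View pics/t8z.png

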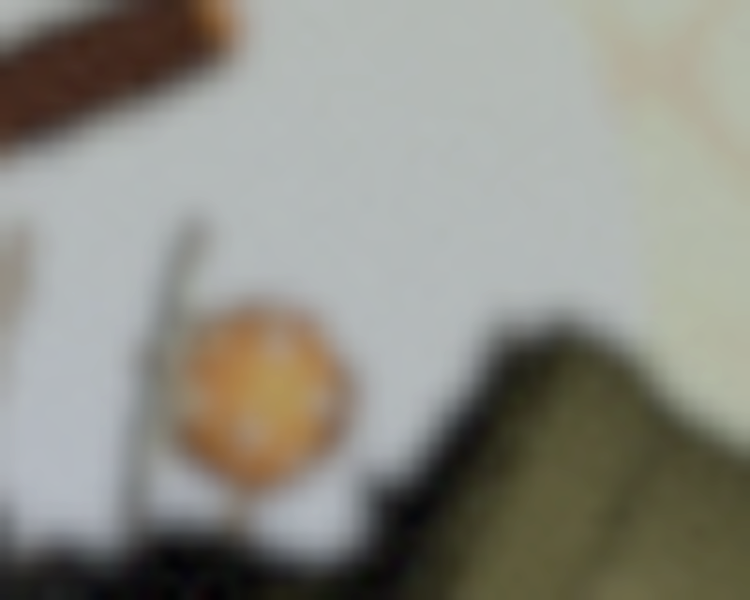

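```bash
python3 - <<'E'
from h import *
np.set_printoptions(precision=4,suppress=True)
t=load("top8.pkl");s=load("side8.pkl")
print(tri(t,(397.5,209.2),s,(323.2,243.4)))
print("pred",np.array([.4134,-.268])+[.124*np.cos(.3)+.033*np.sin(.3),-.124*np.sin(.3)+.033*np.cos(.3)],.189)
for z in(.18,.19,.2):print(z,onz(s,295+435/18-.5,232+505/18-.5,z),onz(s,323.2,243.4,z),onz(t,397.5,209.2,z))
# mean of the two tips
st=load("side0.pkl")
E
```

```text
(array([ 0.54  , -0.2688,  0.1947]), np.float64(0.0007991401676435249))
pred [ 0.5416 -0.2731] 0.189
0.18 [ 0.5201 -0.3233  0.18  ] [ 0.542 -0.255  0.18 ] [ 0.5419 -0.2718  0.18  ]
0.19 [ 0.5193 -0.332   0.19  ] [ 0.5409 -0.2644  0.19  ] [ 0.5403 -0.2698  0.19  ]
0.2 [ 0.5184 -0.3406  0.2   ] [ 0.5398 -0.2737  0.2   ] [ 0.5388 -0.2678  0.2   ]
```

```bash
python3 - <<'E'
from h import *
from bench import ctrl
np.set_printoptions(precision=4,suppress=True)
st=ctrl.get_state()
for z in(.15,.104): print(rel(st,[.415,-.2705,z],-.3+np.pi/2))
E
```

```text
(array([ 0.0065, -0.0075,  0.1367]), np.float64(0.0006), np.float64(-1.869))
(array([ 0.0065, -0.0074,  0.2901]), np.float64(0.0006), np.float64(-1.869))
```

Request:
drive_tool(
  rows=[
    [[0.003, -0.004, 0.02, 0, 108], [0.0065, -0.0075, 0.06, 0, 108], [0.0065, -0.0075, 0.1, 0, 108], [0.0065, -0.0075, 0.12, 0, 108], [0.0065, -0.0075, 0.12, 0, 108]],
  ],
)

```text
time: 20.62
position: [0.4139, -0.2707, 0.1539]
tool_rot: [1.865, -2.528, -0.002]
ft_force: [0.2, -0.3, -0.2]
grip_width: 0.578
```

```bash
python3 - <<'E'
from h import *
from bench import ctrl
np.set_printoptions(precision=4,suppress=True)
s=ctrl.get_image("side");t=ctrl.get_image("top")
crop(s,265,220,355,295,8,"s9.png");crop(t,375,190,435,240,12,"t9.png")
st=ctrl.get_state();print(st["time"],st["position"],st["ft_force"],st["grip_width"])
print(rel(st,[.415,-.2705,.104],-.3+np.pi/2))
E
```

```text
20.725 [ 0.4145 -0.271   0.1548] [ 0.9301 -0.44   -1.2058] 0.5732775955653933
(array([-0.0021, -0.001 ,  0.1693]), np.float64(0.0002), np.float64(-1.8703))
```

View pics/s9.png

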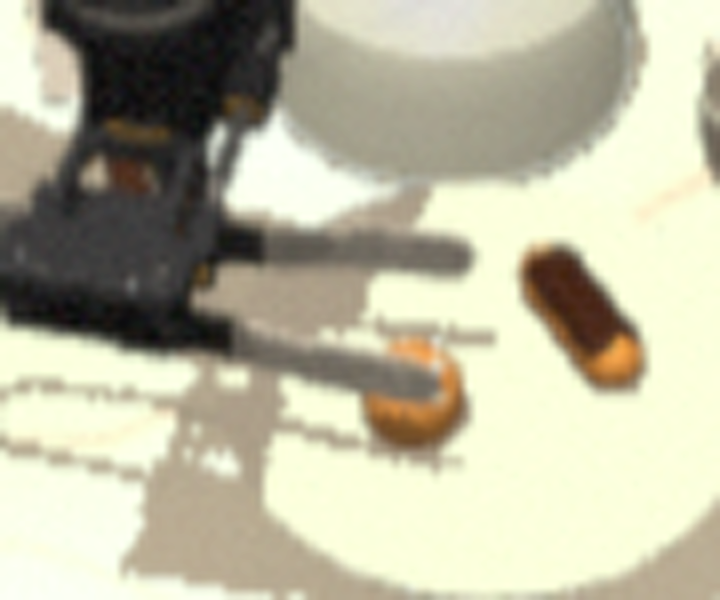

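View pics/t9.png

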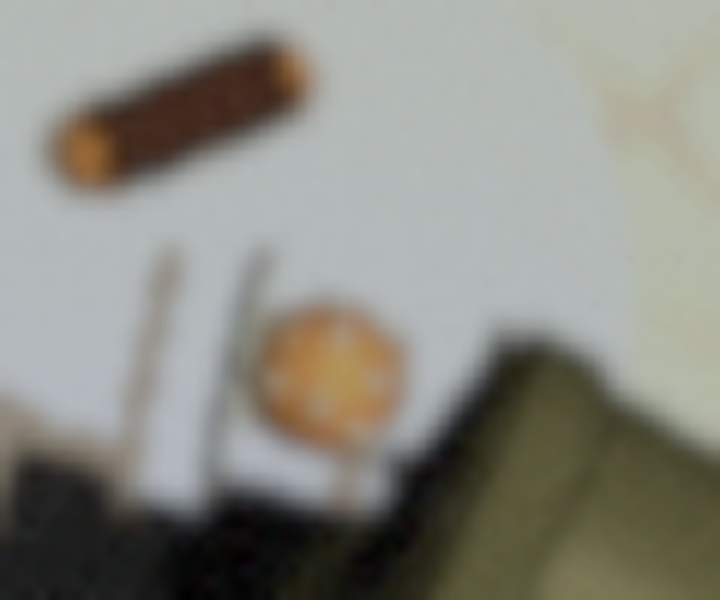

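The bun lies between the jaws. In the top view the left jaw clears it, and the gap grows as the tongs come down. I'll descend.

Request:
drive_tool(
  rows=[
    [[-0.002, -0.001, 0.02, 0, 108], [-0.002, -0.001, 0.055, 0, 108], [-0.002, -0.001, 0.095, 0, 108], [-0.002, -0.001, 0.13, 0, 108], [-0.002, -0.001, 0.155, 0, 108], [-0.002, -0.001, 0.169, 0, 108], [-0.002, -0.001, 0.169, 0, 108]],
  ],
)

```text
time: 21.6
position: [0.4148, -0.2704, 0.1037]
tool_rot: [1.865, -2.528, -0.0]
ft_force: [-0.2, 0.3, -0.2]
grip_width: 0.581
```

```bash
python3 - <<'E'
from h import *
from bench import ctrl
np.set_printoptions(precision=4,suppress=True)
s=ctrl.get_image("side");t=ctrl.get_image("top")
crop(s,265,220,355,295,8,"s10.png");crop(t,375,190,435,240,12,"t10.png")
st=ctrl.get_state();print(st["time"],st["position"],st["ft_force"],st["grip_width"])
E
```

```text
21.7 [ 0.4151 -0.2706  0.1043] [-0.1939 -0.9554 -1.0276] 0.5815166510040196
```

View pics/s10.png

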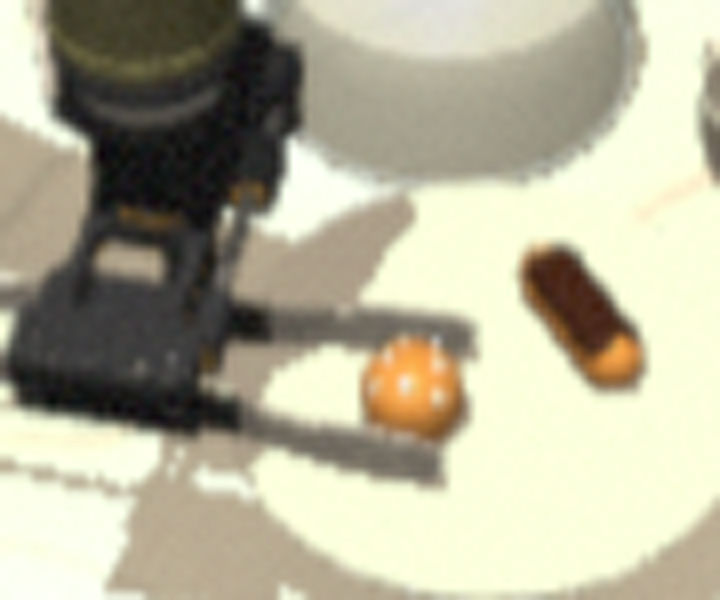

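View pics/t10.png

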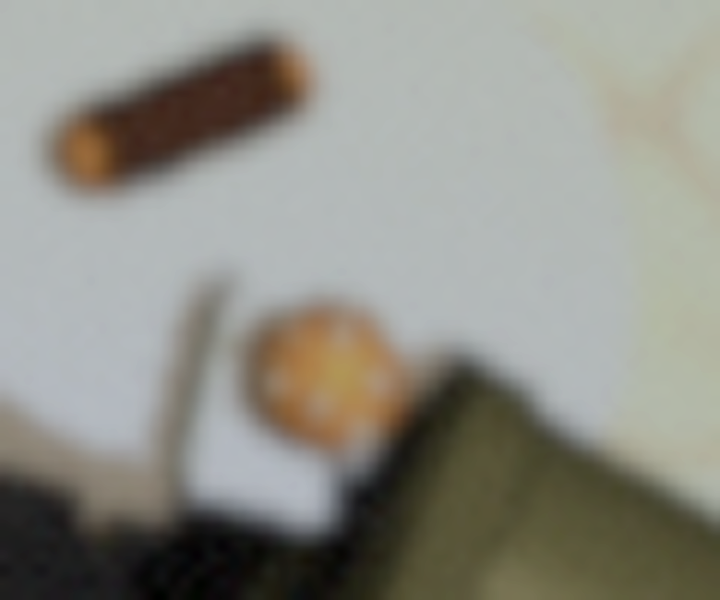

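Request:
drive_tool(
  rows=[
    [[0, 0, 0, 0, 115], [0, 0, 0, 0, 122], [0, 0, 0, 0, 130], [0, 0, 0, 0, 140], [0, 0, 0, 0, 160], [0, 0, 0, 0, 180], [0, 0, 0, 0, 180], [0, 0, 0, 0, 180], [0, 0, 0, 0, 180]],
  ],
  grip_force=32,
)

```text
time: 22.82
position: [0.4148, -0.2705, 0.104]
tool_rot: [1.865, -2.528, 0.0]
ft_force: [0.2, -1.3, -1.1]
grip_width: 0.453
```

```bash
python3 - <<'E'
from h import *
from bench import ctrl
np.set_printoptions(precision=4,suppress=True)
s=ctrl.get_image("side");t=ctrl.get_image("top")
crop(s,265,220,355,295,8,"s11.png")
st=ctrl.get_state();print(st["time"],st["position"],st["ft_force"],st["grip_width"])
E
```

```text
22.925 [ 0.4148 -0.2705  0.104 ] [-0.3719  0.3203 -0.6087] 0.45126885710690595
```

View pics/s11.png

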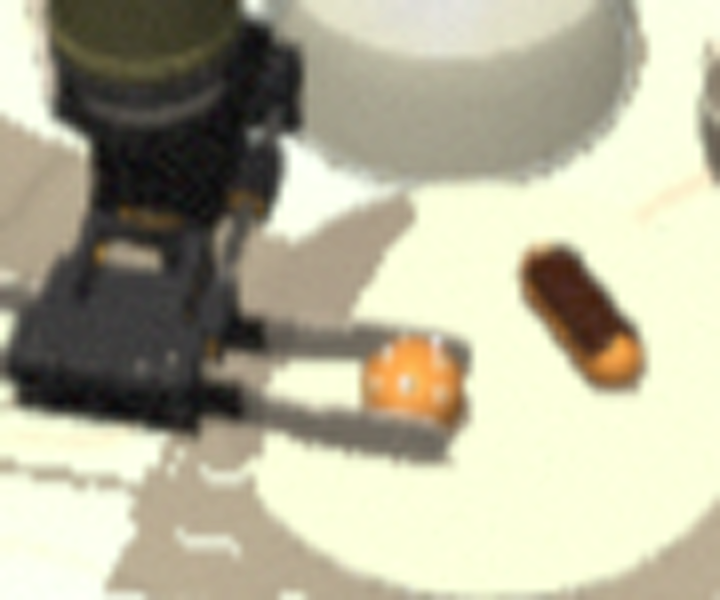

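The bun is pinched, with 39 mm over the arms. I'll lift it 100 mm gently.

Request:
drive_tool(
  rows=[
    [[0, 0, -0.006, 0, 180], [0, 0, -0.018, 0, 180], [0, 0, -0.035, 0, 180], [0, 0, -0.06, 0, 180], [0, 0, -0.09, 0, 180], [0, 0, -0.125, 0, 180], [0, 0, -0.16, 0, 180], [0, 0, -0.2, 0, 180], [0, 0, -0.24, 0, 180], [0, 0, -0.275, 0, 180], [0, 0, -0.305, 0, 180], [0, 0, -0.325, 0, 180], [0, 0, -0.335, 0, 180], [0, 0, -0.335, 0, 180], [0, 0, -0.335, 0, 180], [0, 0, -0.335, 0, 180]],
  ],
)

```text
time: 24.92
position: [0.4147, -0.2704, 0.2041]
tool_rot: [1.865, -2.528, -0.001]
ft_force: [-0.1, -1.2, -2.2]
grip_width: 0.455
```

```bash
python3 - <<'E'
from h import *
from bench import ctrl
np.set_printoptions(precision=4,suppress=True)
s=ctrl.get_image("side");t=ctrl.get_image("top")
crop(s,250,190,370,290,6,"s12.png");crop(t,260,150,440,250,4,"t12.png")
st=ctrl.get_state();print(st["time"],st["position"],st["ft_force"],st["grip_width"],abs(st["qd"]).max())
for d,roi,nm in((t,(370,180,430,240),"top"),(s,(295,225,365,285),"side")):
    x0,y0,x1,y1=roi;h=cv2.cvtColor(d["img"][y0:y1,x0:x1],cv2.COLOR_BGR2HSV)
    m=((h[...,1]>90)&(h[...,2]>60)).astype(np.uint8)
    n,l,stt,c=cv2.connectedComponentsWithStats(m)
    for i in range(1,n):
        if stt[i,4]>15: print(nm,stt[i],c[i]+[x0,y0],onz(d,*(c[i]+[x0,y0]),.105),onz(d,*(c[i]+[x0,y0]),.205))
E
```

```text
25.025 [ 0.4147 -0.2704  0.2042] [ 0.4836  0.8784 -2.0616] 0.45467680633387103 0.0019162314047860255
top [10 20  5  5 22] [382.0909 202.0909] [ 0.5776 -0.2343  0.105 ] [ 0.5603 -0.218   0.205 ]
top [33 32 12 12 97] [408.5773 217.5155] [ 0.5252 -0.3244  0.105 ] [ 0.5117 -0.3014  0.205 ]
top [ 45  38  15  22 112] [423.5    229.2143] [ 0.4856 -0.3743  0.105 ] [ 0.4751 -0.3476  0.205 ]
side [ 14  16  14  12 107] [316.1776 246.5607] [ 0.5236 -0.1975  0.105 ] [ 0.5154 -0.2899  0.205 ]
side [ 35  26  15  17 112] [337.4286 259.5982] [ 0.5905 -0.265   0.105 ] [ 0.5757 -0.3509  0.205 ]
```

View pics/s12.png

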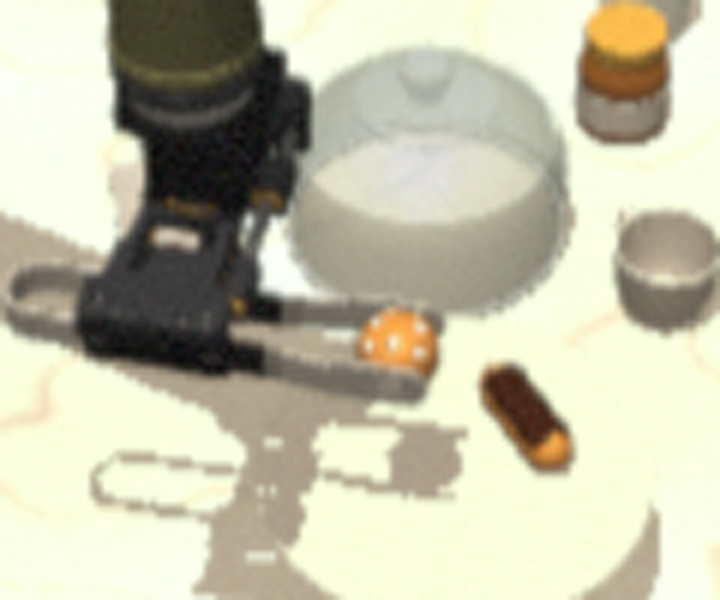

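View pics/t12.png

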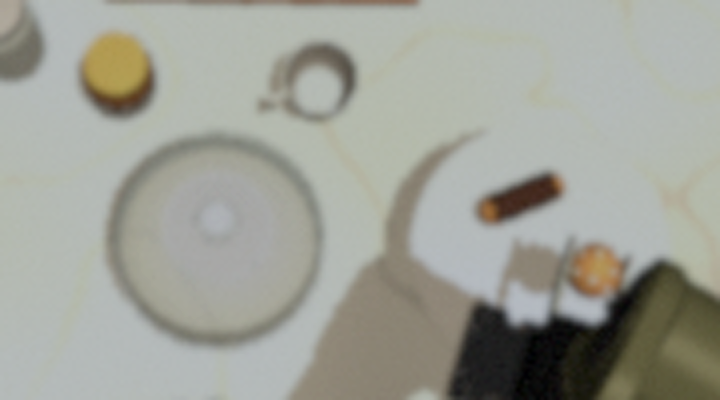

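The bun is held between the jaws. It is near (316,247) in the side view and (409,218) in the top view, well above the plate, and its shadow is separate. The dome is upright and the eclair hasn't moved. I'll hand the job in.

```bash
python3 - <<'E'
from h import *
from bench import ctrl
print(tri(load("top8.pkl"),(408.6,217.5),load("side8.pkl"),(316.2,246.6)))
print(ctrl.close_job())
st=ctrl.get_state();print(st["time"],st["position"],st["grip_width"])
E
```

```text
(array([ 0.5126123 , -0.29924395,  0.21453152]), np.float64(0.00417449760986128))
the job is handed in; nothing more can be done
None
the job is handed in; nothing more can be done
```

I lifted the dome off the stand by its knob and stood it upright on the bare counter at about (0.56, 0.00). Then I picked up the tongs, pinched the choux bun and raised it. I handed the job in at about 25 s with the tongs and bun still held; no verdict was reported.

**Last checks:**
- **Bun:** two views put its middle at about z = 0.21 m, roughly 100 mm above where it lay. The two sight lines missed each other by 4 mm, so that height is approximate. I ran this check in the script that handed the job in.
- **Grip:** the arms were steady at about 39 mm over the outsides, and the arm was still.
- **Dome and eclair:** in the last pictures the dome was upright and let go, and the eclair lay in its place on the stand.
- **Stand, cup and jam jar:** these looked unmoved by eye. The other bystanders were not all in the last crops.

**One disagreement:** after pickup the tongs' jaws measured about 6 mm higher than expected, probably a slight upward tilt. I allowed for that in the grasp height, and the bun was gripped cleanly.

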